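Find the hidden release notch of the leather tool case and press its key

TASK

Open the latch of the wooden tool case by touch: with a fingertip, touch the brass plate on the case's front edge, then feel along the steel edge from there until the fingertip finds the hidden notch, and press the key inside the notch all the way down so that the lid pops ajar. Then take the hand away. Do not touch the lid, and leave the jar, the mallet and the awl where they are; nothing needs to be picked up.

Things in the scene. Friction and masses are not known exactly. Their poses are not given: they have to be found in the camera images.
- case: Dark wooden tool case fixed to the bench, 320 mm wide (its y), 188 mm deep (its x from -16 to +172 mm). Origin: at bench height, under the middle of its front edge; x points from the front edge to the back, y along the edge towards the brass plate, z up. Behind the edge is a gutter (x 16 to 30 mm, 40 mm above the bench), then the lid.
- edge_mid (a point): Middle of the top of the front edge: a straight flat dark steel rail, 60 mm above the bench, y from +160 to -160 mm, 32 mm deep (x from -16 to +16 mm); 0.5 mm lower between y = +50 and -75 mm. One notch cuts through its full depth, 40 mm long along y; its centre is somewhere from y = +28 to -50 mm, new each time and not reported: feel for it.
- brass_plate: Brass plate let flush into the steel front edge near its +y end, 20 mm along the edge (y) by 32 mm (x). Origin: centre of its top face, 60 mm above the bench. Start feeling here and go towards -y of the case. Same axes as the case.
- edge_left: The first 50 mm of plain steel edge next to the brass plate on the way to the notch (case y from +100 to +50 mm), 32 mm deep, flush with the brass plate. Origin: centre of its top face, 60 mm above the bench. Same axes as the case. The notch is never in this part.
- key (a joint): Travel in m of the dark steel release key filling the notch (38 by 30 mm). 0 as found: flat top 5.5 mm below the rail's top; 0.008 fully down: 13.5 mm below. It slides straight down against a steady friction of about 4 to 6 N (does not move below that), has no return spring and stays where it is pushed.
- lid (a joint): Angle of the case's lid in rad: 0 shut, about 0.176 when the key is fully down. The lid is a wooden board 136 mm deep (case x from 32 to 168 mm) and 316 mm wide, its top 58 mm above the bench when shut, hinged at the back; the key lifts it in proportion to its travel, and its front then stands about 24 mm higher.
- dye_jar: Loose amber jar with a black cap, 52 mm across, 75 mm high, standing beside the case on its -y side. Origin: centre of its underside.
- mallet: Loose wooden mallet standing on its head, 64 mm across, 158 mm high, beside the case on its +y side. Origin: centre of its underside.
- awl: Loose awl with a wooden handle, 150 mm long, 26 mm high, lying on the bench in front of the case, roughly along its edge and about 110 mm before it. Origin: under its middle, x along it.
There are look-alikes about, which are no part of the job. There is more than one size of the mallet; the one meant has the size given above. There is more than one size of the dye_jar; the one meant has the size given above.

How it is judged:
On the way, in this order (a step that is already met when the one before it is completed fails the run):
1. a fingertip touches the brass plate on the edge (contact force between the fingers and brass_plate above 0.3 N), for 0.05 s.
2. a fingertip touches the steel edge next to the brass plate, having left the plate (contact force between the fingers and edge_left above 0.2 N and contact force between the fingers and brass_plate below 0.05 N and value of joint key below 0.002 m), for 0.05 s.
3. the key in the notch is pressed down (value of joint key above 0.0065 m), for 0.1 s.
At the end, for the whole second after the job is handed in: The key stays at least 6.5 mm down (of 8 mm), the lid stands ajar by at least 0.13 rad, and the jar, mallet and awl rest within 20 mm of where they were, jar and mallet upright (value of joint key above 0.0065 m and value of joint lid above 0.13 rad and distance of each of dye_jar, mallet, awl from where it was at the start of the episode below 0.02 m and angle between each of dye_jar, mallet's own z axis and vertical below 0.2 rad and linear speed of each of dye_jar, mallet, awl below 0.02 m/s); the robot touches nothing.
It fails at once if the lid is touched by the robot (prying it up or leaning on it) (contact force between any of the fingers, the arm and lid above 1 N).
It fails at once if a bystander is shoved more than 20 mm, lifted 12 mm or tipped (height (world z) of any of dye_jar, mallet, awl above 0.012 m or distance of any of dye_jar, mallet, awl from where it was at the start of the episode above 0.02 m or angle between any of dye_jar, mallet's own z axis and vertical above 0.3 rad).
It also fails if it takes over 45 s, if anything falls off the work surface, if the arm or the gripper's body presses on something with over 40 N, if the wrist force passes 120 N, or if a joint passes its speed limit or range.

ROBOT

A 7-joint arm with a two-finger parallel gripper is mounted at the origin on the work surface. World frame = base frame: x ahead of the robot, y to its left, z up, the work surface at z = 0. Lengths are in m, angles in rad, forces in N, time in s.
With the tool pointing down it reaches from about 0.4 to 0.85 m from the base axis. Payload 6.9 kg.
Tool frame: the origin (TCP) lies between the finger pads; the fingertips stand manip.tcp_to_tips ahead of it and the grasp point (between the pads) is the TCP (manip.tcp_to_tips is the distance from the TCP to the fingertips, in m); z points along the fingers, y is the line along which they close (so a half turn about z gives the same grasp; the last joint's range is limited). The gripper opens to 85 mm and grips with 20 to 120 N. Pads are 22 mm wide; open, the fingers measure 114 mm over their backs; the gripper's body (76 mm by 85 mm) begins 54 mm behind the grasp point. The pads swing forward as they close: fully open they stand 13 mm farther back than shut.
Start: joints at [1.21, 0.507, -0.238, 1.5, 0.126, 1.149, -0.155], TCP at [0.281, -0.558, 0.25] pointing down, gripper open.
Joint ranges: [-3.08, 3.08], [-0.24, 2.05], [-1.43, 1.35], [0, 2.5], [-1.52, 4.66], [0.17, 1.96], [-2.89, 2.89]. Speed limits (rad/s): [2.39, 2.39, 3.14, 3.14, 3.14, 3.14, 3.14].

INTERFACE

Orientations are given as a rotation vector (axis times angle).
In Python, from plant import state, imaging, hand_in, manip gives the robot as it stands.
- The arm moves only by the tool step_arm, never from a script. Its argument "plan" is a list of rows, each an object of numbers: "grip": the finger opening in mm, from 0 to 85.4; "x", "y", "z": the shift along the tool's x, y, z as a fraction of full scale; "wx", "wy", "wz": the turn, a rotation vector about the tool's x, y, z as a fraction of full scale. A call has exactly 5 rows; each row shifts and turns the commanded pose from where the row before left it, along the tool's axes as they then stand; what a row does not reach is not made up. Full scale, the value 1, is 0.08 m for a shift and 45 degrees for a turn. A row lasts 1/10 s, in which the tool goes at most 50 mm and 8.59 degrees, less where a joint would pass 70% of its speed; a pose out of reach is approached as far as the arm can. A call with a number of a shift or a turn outside -1 to 1 is refused whole. A call with a gripper value outside its range is refused whole. The fingers move at their own pace and stop on an object; "newtons" is the grip in N (left out, the last holds). Time passes only in rows, so rows that do not move let the fingers close, or fill a call up. It gives the time, the measured TCP pose, the force, the opening and the grip force at its end, in the units of the state.
- state(): the state, without advancing time (a new reading comes with each control period).
- imaging.camera(name): name is "scene" or "top" or "wrist"; returns a dict with "pixels" (420x560x3 uint8, red, green, blue), "fovy" (degrees; the focal length in pixels is half the picture's height over the tangent of half this angle, whatever the lens; pixels are square), "cx", "cy" (the principal point, pixels), "pose" (4x4, takes a point from camera to world coordinates). Camera axes: x right, y down, z forward; pixel columns grow to the right and rows downward; lengths in m; the calibration is good to about 2 mm. A picture is of the moment at which its call begins. There is no depth.
- hand_in(): hands the job in; it is judged then, once.
The state is a dict: "time_s": time; "joint_positions": joint angles; "qd": joint speeds; "tau": joint torques, N m; "eef_pos": TCP position; "eef_rot": TCP orientation; "ft_force": force on the tool from outside, world axes, zero at the start; "moment": the same for the moment, N m; "opening": finger opening in m; "finger_force": force on a finger pad.
Only numpy, scipy, OpenCV 4.12 (cv2) and the standard library are available. Lean on these libraries where they do the work, as an engineer would, in place of code of your own. Each camera call takes 0.05 s, during which the arm holds its last target. There are 200 camera calls.

## Working session

There is one attempt and no reset: what is moved stays moved. The work goes in short steps, Python scripts to look and compute and a tool call to move; the robot and the scene stay as the last step left them, time stands still between calls to the robot, and variables do not carry over. Pictures are saved under pics/ and viewed, at most 10 in all, crops included, and the job is handed in when it is done.

Besides the shell and the picture viewer there is one more tool, called by a JSON object that holds its "name" and its "arguments". step_arm: Moves the arm, as the interface text tells. Shift numbers are shares of 0.08 m and turn numbers shares of 45 degrees, none past 1 either way. Its arguments: {"type":"object","properties":{"plan":{"type":"array"},"newtons":{"type":"number"}},"required":["plan"]}

```bash
mkdir -p pics; ls; cat > h.py <<'E'
import numpy as np, cv2
from plant import state, imaging, hand_in, manip
def K(c):
    f=210/np.tan(np.radians(c["fovy"])/2); return f
def ray(c,u,v,z):
    f=K(c); d=np.array([(u-c["cx"])/f,(v-c["cy"])/f,1.]); T=np.array(c["pose"]); d=T[:3,:3]@d; o=T[:3,3]
    return o+d*(z-o[2])/d[2]
def proj(c,p):
    T=np.array(c["pose"]); q=T[:3,:3].T@(np.array(p)-T[:3,3]); return q[:2]/q[2]*K(c)+[c["cx"],c["cy"]]
E
python3 - <<'E'
from h import *
import pickle
for n in ("top","scene"):
    c=imaging.camera(n); pickle.dump(c,open(n+".pkl","wb"))
    cv2.imwrite(f"pics/{n}0.png",cv2.resize(c["pixels"][:,:,::-1],(800,600),interpolation=cv2.INTER_CUBIC))
    print(n,c["fovy"],np.round(c["pose"],3).tolist(),c["cx"],c["cy"])
print(state(), manip.tcp_to_tips)
E
```

```text
pics
top 45.04282143662183 [[0.017, -0.98, 0.196, 0.354], [-0.999, -0.022, -0.026, 0.045], [0.03, -0.196, -0.98, 1.165], [0.0, 0.0, 0.0, 1.0]] 276.1009711822714 210.86054266324578
scene 47.74750892606684 [[-0.336, 0.737, -0.586, 1.12], [0.942, 0.263, -0.21, 0.253], [-0.001, -0.622, -0.783, 0.826], [0.0, 0.0, 0.0, 1.0]] 275.05743378566933 216.08585597720838
{'time_s': 0.1, 'joint_positions': array([ 1.21051965,  0.50825985, -0.23751611,  1.50102846,  0.12567624,
        1.14889887, -0.15481324]), 'qd': array([-0.00100294, -0.00164461, -0.00038157, -0.00198149, -0.00055746,
        0.00032093,  0.00064663]), 'tau': array([-5.95801044e-03, -6.21835041e+01, -2.19543524e+00, -2.50204378e+01,
        1.24255603e-02,  7.76476809e-03, -1.81672652e-05]), 'eef_pos': array([ 0.28044429, -0.55807983,  0.24951378]), 'eef_rot': array([-3.05526956e+00, -7.24645158e-01,  6.04664980e-04]), 'ft_force': array([ 0.3364692 , -0.45110122,  1.11053844]), 'moment': array([ 0.00486922, -0.02584133,  0.02292556]), 'finger_force': 0.0, 'opening': 0.08557197496581125} 0.019
```

View pics/top0.png

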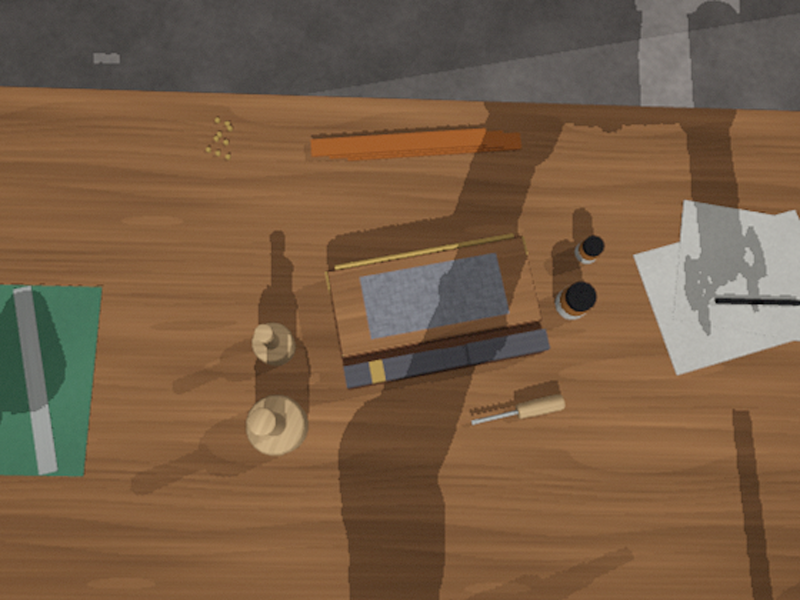

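View pics/scene0.png

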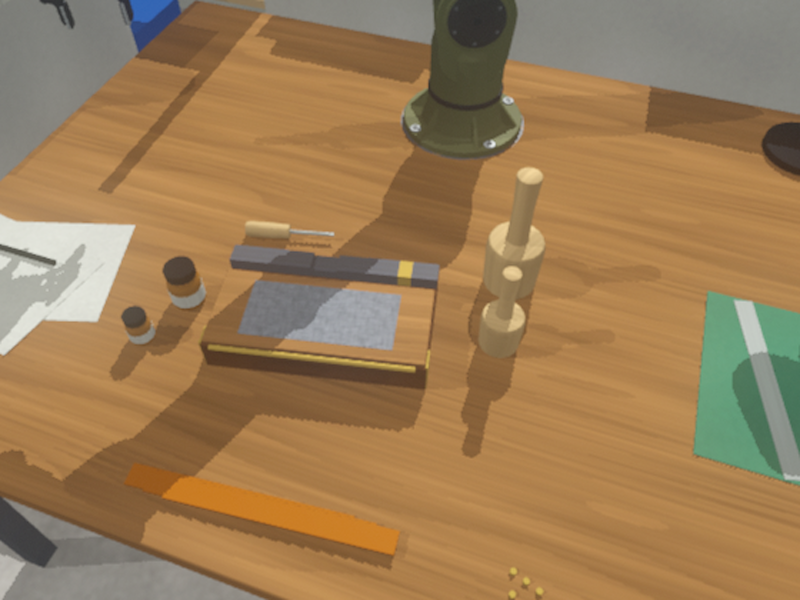

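The top view shows the brass plate at (377,371) on the dark rail, which runs from (347,380) to (548,342). There are two mallets, big at (275,425) and small at (272,342), two jars, big at (577,300) and small at (591,248), and the awl at (520,410). The scene view agrees: brass at (405,272), mallets at (515,250) and (501,325), jars at (184,282) and (138,325).

```bash
cat > m.py <<'E'
from h import *
import pickle
out={}
for n,box in (("top",(335,345,420,395)),("scene",(380,250,440,300))):
    c=pickle.load(open(n+".pkl","rb")); p=c["pixels"]; hsv=cv2.cvtColor(p,cv2.COLOR_RGB2HSV)
    x0,y0,x1,y1=[int(a*.7) for a in box]
    m=cv2.inRange(hsv,(18,110,90),(32,255,255)); k=np.zeros_like(m);k[y0:y1,x0:x1]=m[y0:y1,x0:x1]
    M=cv2.moments(k,True); u,v=M["m10"]/M["m00"],M["m01"]/M["m00"]
    print(n,"brass px",u,v,M["m00"],"world",ray(c,u,v,.06).round(4))
    # rail: bluish gray
    r=cv2.inRange(hsv,(105,15,30),(150,120,160))
    cv2.imwrite(f"pics/{n}_rail.png",r)
c=pickle.load(open("top.pkl","rb"))
s=.7
for nm,(u,v),z in [("railA front",(348,388),.06),("railA back",(344,363),.06),("railB front",(549,349),.06),("railB back",(545,326),.06),("malletbig top",(262,422),.158),("malletbig head",(276,425),.08),("malletsmall",(264,340),.11),("mallet small head",(273,342),.06),("jarbig",(580,296),.075),("jarsmall",(593,246),.055),("awl a",(472,423),.01),("awl b",(565,403),.013)]:
    print(nm,ray(c,u*s,v*s,z).round(3))
c2=pickle.load(open("scene.pkl","rb"))
for nm,(u,v),z in [("malletbig top",(530,177),.158),("malletsmall top",(512,273),.158),("small@.11",(512,273),.11),("railA f",(438,265),.06),("railA b",(438,276),.06),("railB f",(233,247),.06),("jar big",(180,270),.075),("jar sm",(134,317),.055)]:
    print("S",nm,ray(c2,u*s,v*s,z).round(3))
a=cv2.resize(c["pixels"][225:300,160:400,::-1],None,fx=3.3,fy=3.3,interpolation=cv2.INTER_CUBIC); cv2.imwrite("pics/crop_top.png",a)
E
python3 m.py
```

```text
top brass px 263.6642857142857 259.75 140.0 world [0.466  0.0408 0.06  ]
scene brass px 283.1925465838509 190.62111801242236 161.0 world [0.4756 0.0409 0.06  ]
railA front [0.439 0.084 0.06 ]
railA back [0.477 0.091 0.06 ]
railB front [ 0.505 -0.225  0.06 ]
railB back [ 0.541 -0.22   0.06 ]
malletbig top [0.383 0.196 0.158]
malletbig head [0.382 0.187 0.08 ]
malletsmall [0.503 0.207 0.11 ]
mallet small head [0.507 0.201 0.06 ]
jarbig [ 0.587 -0.272  0.075]
jarsmall [ 0.674 -0.302  0.055]
awl a [ 0.392 -0.112  0.01 ]
awl b [ 0.426 -0.26   0.013]
S malletbig top [0.317 0.182 0.158]
S malletsmall top [0.512 0.201 0.158]
S small@.11 [0.468 0.198 0.11 ]
S railA f [0.445 0.084 0.06 ]
S railA b [0.466 0.091 0.06 ]
S railB f [ 0.516 -0.228  0.06 ]
S jar big [ 0.596 -0.27   0.075]
S jar sm [ 0.683 -0.299  0.055]
```

View pics/crop_top.png

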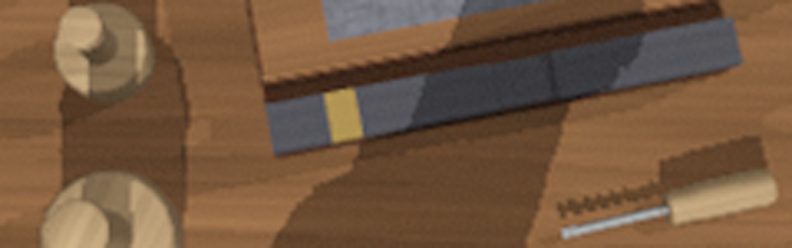

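The crop confirms the brass plate at about (342,115), near the +y end of the rail. From the two views, the mallet at top-view (272,342) is about 62 mm across and 158 mm high, so it is the one meant; the one at (275,425) is taller and wider. The jar meant is the one at (577,300), about 54 mm across. Next I'll check the plate height by triangulating.

```bash
cat > m2.py <<'E'
from h import *
import pickle
C={n:pickle.load(open(n+".pkl","rb")) for n in ("top","scene")}
R={}
for n,box in (("top",(335,345,420,395)),("scene",(380,250,440,300))):
    c=C[n]; hsv=cv2.cvtColor(c["pixels"],cv2.COLOR_RGB2HSV)
    x0,y0,x1,y1=[int(a*.7) for a in box]
    m=cv2.inRange(hsv,(15,90,60),(35,255,255)); k=np.zeros_like(m);k[y0:y1,x0:x1]=m[y0:y1,x0:x1]
    print(n); print("\n".join("".join("#" if a else "." for a in r) for r in k[y0:y1,x0:x1]))
    M=cv2.moments(k,True); R[n]=(M["m10"]/M["m00"],M["m01"]/M["m00"])
    rc=cv2.boxPoints(cv2.minAreaRect(cv2.findNonZero(k)))
    print([ray(c,u,v,.06)[:2].round(4).tolist() for u,v in rc])
def tri(a,b):
    o=[];d=[]
    for n,p in (("top",a),("scene",b)):
        T=np.array(C[n]["pose"]);o.append(T[:3,3]);q=ray(C[n],*p,0)-T[:3,3];d.append(q/np.linalg.norm(q))
    t=np.linalg.lstsq(np.c_[d[0],-d[1]],o[1]-o[0],rcond=None)[0]
    return o[0]+t[0]*d[0],o[1]+t[1]*d[1]
print(R,tri(R["top"],R["scene"]))
for a,b in (((348,388),(438,265)),((344,363),(438,276)),((264,340),(512,273)),((580,296),(180,270)),((545,326),(233,258)),((549,349),(233,248))): print(np.round(tri(np.array(a)*.7,np.array(b)*.7),4).tolist())
E
python3 m2.py
```

```text
top
.............................................#..............
.........#......................#...........................
.............#...#..........................................
#.#.........................................................
.......#....................................................
............................................................
.........#..................................................
.....##.....................................................
......#.....................................................
............................................................
...............................##...........................
..........................########..........................
........................##########..........................
........................##########..........................
........................##########..........................
.........................#########..........................
.........................#########..........................
.........................##########........................
[... 2488 characters left out ...]
##..##
...............#######################..##
...............#######################.###
...............#######################..##
[[0.536, 0.0238], [0.4448, -0.01], [0.4143, 0.0755], [0.5073, 0.1044]]
{'top': (263.0, 259.1340782122905), 'scene': (287.0758706467662, 191.08457711442787)} (array([0.46813577, 0.04226068, 0.05157131]), array([0.46682896, 0.04693761, 0.05142718]))
[[0.4397, 0.084, 0.055], [0.44, 0.0829, 0.0549]]
[[0.4761, 0.0905, 0.0713], [0.4754, 0.093, 0.0713]]
[[0.4984, 0.2017, 0.1437], [0.4987, 0.2002, 0.1435]]
[[0.5892, -0.2746, 0.066], [0.5898, -0.2759, 0.0665]]
[[0.5406, -0.2187, 0.0648], [0.5389, -0.2145, 0.0635]]
[[0.5071, -0.2281, 0.048], [0.5092, -0.2332, 0.0495]]
```

{"name": "step_arm", "arguments": {"plan": [{"grip": 0, "x": 0.36, "y": -0.37}, {"grip": 0, "x": 0.36, "y": -0.37}, {"grip": 0, "x": 0.36, "y": -0.37}, {"grip": 0, "x": 0.36, "y": -0.37}, {"grip": 0, "x": 0.36, "y": -0.37}], "newtons": 30}}

```text
$.plan[0]: bad value
```

{"name": "step_arm", "arguments": {"plan": [{"grip": 0, "x": 0.36, "y": -0.37}, {"grip": 0, "x": 0.36, "y": -0.37}, {"grip": 0, "x": 0.36, "y": -0.37}, {"grip": 0, "x": 0.36, "y": -0.37}, {"grip": 0, "x": 0.36, "y": -0.37}]}}

```text
$.plan[0]: bad value
```

{"name": "step_arm", "arguments": {"plan": [{"grip": 0, "wz": -0.167}, {"grip": 0, "wz": -0.167}, {"grip": 0, "wz": -0.167}, {"grip": 0, "wz": -0.167}, {"grip": 0, "wz": -0.167}]}}

```text
$.plan[0]: bad value
```

{"name": "step_arm", "arguments": {"plan": [{"grip": 0, "wz": -0.167}, {"grip": 0, "wz": -0.167}, {"grip": 0, "wz": -0.167}, {"grip": 0, "wz": -0.167}, {"grip": 0, "wz": -0.167}]}}

```text
$.plan[0]: bad value
```

{"name": "step_arm", "arguments": {"plan": [{"grip": 0, "x": 0.36, "y": -0.37, "z": 0, "wx": 0, "wy": 0, "wz": 0}, {"grip": 0, "x": 0.36, "y": -0.37, "z": 0, "wx": 0, "wy": 0, "wz": 0}, {"grip": 0, "x": 0.36, "y": -0.37, "z": 0, "wx": 0, "wy": 0, "wz": 0}, {"grip": 0, "x": 0.36, "y": -0.37, "z": 0, "wx": 0, "wy": 0, "wz": 0}, {"grip": 0, "x": 0.36, "y": -0.37, "z": 0, "wx": 0, "wy": 0, "wz": 0}], "newtons": 30}}

```text
time_s: 0.6
eef_pos: [0.343, -0.3597, 0.25]
eef_rot: [-3.056, -0.725, 0.0]
ft_force: [0.3, 0.3, 0.8]
opening: 0.0121
finger_force: 0.0
```

{"name": "step_arm", "arguments": {"plan": [{"grip": 0, "x": 0.36, "y": -0.37, "z": 0, "wx": 0, "wy": 0, "wz": 0}, {"grip": 0, "x": 0.36, "y": -0.37, "z": 0, "wx": 0, "wy": 0, "wz": 0}, {"grip": 0, "x": 0.36, "y": -0.37, "z": 0, "wx": 0, "wy": 0, "wz": 0}, {"grip": 0, "x": 0.36, "y": -0.37, "z": 0, "wx": 0, "wy": 0, "wz": 0}, {"grip": 0, "x": 0.36, "y": -0.37, "z": 0, "wx": 0, "wy": 0, "wz": 0}]}}

```text
time_s: 1.1
eef_pos: [0.4051, -0.163, 0.2502]
eef_rot: [-3.057, -0.725, 0.0]
ft_force: [0.6, -0.3, 0.3]
opening: -0.0001
finger_force: 0.0
```

{"name": "step_arm", "arguments": {"plan": [{"grip": 0, "x": 0, "y": 0, "z": 0, "wx": 0, "wy": 0, "wz": -0.167}, {"grip": 0, "x": 0, "y": 0, "z": 0, "wx": 0, "wy": 0, "wz": -0.167}, {"grip": 0, "x": 0, "y": 0, "z": 0, "wx": 0, "wy": 0, "wz": -0.167}, {"grip": 0, "x": 0, "y": 0, "z": 0, "wx": 0, "wy": 0, "wz": -0.167}, {"grip": 0, "x": 0, "y": 0, "z": 0, "wx": 0, "wy": 0, "wz": -0.167}]}}

```text
time_s: 1.6
eef_pos: [0.4048, -0.1645, 0.2501]
eef_rot: [-2.655, -1.678, 0.001]
ft_force: [-0.4, -0.2, 0.4]
opening: 0.0001
finger_force: 0.0
```

{"name": "step_arm", "arguments": {"plan": [{"grip": 0, "x": 0, "y": 0, "z": 0, "wx": 0, "wy": 0, "wz": -0.167}, {"grip": 0, "x": 0, "y": 0, "z": 0, "wx": 0, "wy": 0, "wz": -0.167}, {"grip": 0, "x": 0, "y": 0, "z": 0, "wx": 0, "wy": 0, "wz": -0.167}, {"grip": 0, "x": 0, "y": 0, "z": 0, "wx": 0, "wy": 0, "wz": -0.167}, {"grip": 0, "x": 0, "y": 0, "z": 0, "wx": 0, "wy": 0, "wz": -0.167}]}}

```text
time_s: 2.1
eef_pos: [0.4048, -0.1646, 0.25]
eef_rot: [-1.974, -2.443, 0.0]
ft_force: [1.2, -0.0, 0.4]
opening: -0.0003
finger_force: 0.0
```

{"name": "step_arm", "arguments": {"plan": [{"grip": 0, "x": 0.468, "y": 0.255, "z": 0, "wx": 0, "wy": 0, "wz": 0}, {"grip": 0, "x": 0.468, "y": 0.255, "z": 0, "wx": 0, "wy": 0, "wz": 0}, {"grip": 0, "x": 0.468, "y": 0.255, "z": 0, "wx": 0, "wy": 0, "wz": 0}, {"grip": 0, "x": 0.468, "y": 0.255, "z": 0, "wx": 0, "wy": 0, "wz": 0}, {"grip": 0, "x": 0.468, "y": 0.255, "z": 0, "wx": 0, "wy": 0, "wz": 0}]}}

```text
time_s: 2.6
eef_pos: [0.4666, 0.041, 0.2502]
eef_rot: [-1.981, -2.438, 0.001]
ft_force: [1.2, 0.5, -0.9]
opening: -0.0
finger_force: 0.0
```

```bash
python3 - <<'E'
from h import *
import pickle
c=imaging.camera("wrist"); pickle.dump(c,open("w.pkl","wb"))
cv2.imwrite("pics/w0.png",c["pixels"][:,:,::-1])
s=state(); print(s["eef_pos"],s["joint_positions"].round(3),np.round(c["pose"],3).tolist())
y=np.array([-.2096,.9778]);x=np.array([.9778,.2096]);o=np.array([.468,.0397])
for a,b in((-.016,.01),(.016,.01),(.016,-.01),(-.016,-.01),(-.016,-.27),(.016,-.27)): print(proj(c,[*(o+a*x+b*y),.06]).round(1))
E
```

```text
[0.4681388  0.04918128 0.25097522] [ 0.389  0.319 -0.725  1.886  0.241  1.022 -0.222] [[0.979, 0.195, 0.063, 0.451], [0.205, -0.929, -0.309, 0.121], [-0.002, 0.315, -0.949, 0.373], [0.0, 0.0, 0.0, 1.0]]
[263.2 177.2]
[294.7 177. ]
[294.5 195.9]
[263.6 196.1]
[267.5 388.5]
[292.2 388.4]
```

View pics/w0.png

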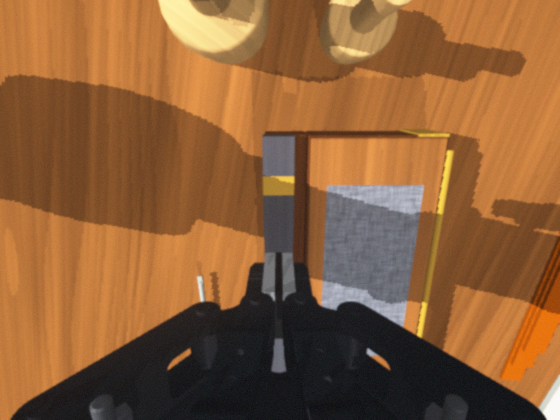

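The wrist view shows the plate at columns 263-295, rows 176-195. That matches the prediction to within 1 px, so I'll descend.

{"name": "step_arm", "arguments": {"plan": [{"grip": 0, "x": 0, "y": 0, "z": 0.4, "wx": 0, "wy": 0, "wz": 0}, {"grip": 0, "x": 0, "y": 0, "z": 0.5, "wx": 0, "wy": 0, "wz": 0}, {"grip": 0, "x": 0, "y": 0, "z": 0.5, "wx": 0, "wy": 0, "wz": 0}, {"grip": 0, "x": 0, "y": 0, "z": 0.4, "wx": 0, "wy": 0, "wz": 0}, {"grip": 0, "x": 0, "y": 0, "z": 0, "wx": 0, "wy": 0, "wz": 0}]}}

```text
time_s: 3.15
eef_pos: [0.4639, 0.0389, 0.1031]
eef_rot: [-1.976, -2.435, 0.008]
ft_force: [0.1, -0.7, 0.6]
opening: 0.0002
finger_force: 0.0
```

{"name": "step_arm", "arguments": {"plan": [{"grip": 0, "x": 0, "y": 0, "z": 0, "wx": 0, "wy": 0, "wz": 0}, {"grip": 0, "x": 0, "y": 0, "z": 0, "wx": 0, "wy": 0, "wz": 0}, {"grip": 0, "x": 0, "y": 0, "z": 0, "wx": 0, "wy": 0, "wz": 0}, {"grip": 0, "x": 0, "y": 0, "z": 0, "wx": 0, "wy": 0, "wz": 0}, {"grip": 0, "x": 0, "y": 0, "z": 0, "wx": 0, "wy": 0, "wz": 0}]}}

```text
time_s: 3.65
eef_pos: [0.4669, 0.0394, 0.107]
eef_rot: [1.98, 2.437, 0.001]
ft_force: [0.3, -0.7, 0.4]
opening: 0.0001
finger_force: 0.0
```

{"name": "step_arm", "arguments": {"plan": [{"grip": 0, "x": 0, "y": 0, "z": 0.12, "wx": 0, "wy": 0, "wz": 0}, {"grip": 0, "x": 0, "y": 0, "z": 0.1, "wx": 0, "wy": 0, "wz": 0}, {"grip": 0, "x": 0, "y": 0, "z": 0.06, "wx": 0, "wy": 0, "wz": 0}, {"grip": 0, "x": 0, "y": 0, "z": 0.03, "wx": 0, "wy": 0, "wz": 0}, {"grip": 0, "x": 0, "y": 0, "z": 0, "wx": 0, "wy": 0, "wz": 0}]}}

```text
time_s: 4.15
eef_pos: [0.4662, 0.0396, 0.0809]
eef_rot: [-1.98, -2.438, 0.001]
ft_force: [-0.4, 0.2, 0.5]
opening: 0.0003
finger_force: 0.0
```

{"name": "step_arm", "arguments": {"plan": [{"grip": 0, "x": 0, "y": 0, "z": 0.0125, "wx": 0, "wy": 0, "wz": 0}, {"grip": 0, "x": 0, "y": 0, "z": 0.0125, "wx": 0, "wy": 0, "wz": 0}, {"grip": 0, "x": 0, "y": 0, "z": 0.0125, "wx": 0, "wy": 0, "wz": 0}, {"grip": 0, "x": 0, "y": 0, "z": 0, "wx": 0, "wy": 0, "wz": 0}, {"grip": 0, "x": 0, "y": 0, "z": 0, "wx": 0, "wy": 0, "wz": 0}]}}

```text
time_s: 4.65
eef_pos: [0.4667, 0.0396, 0.0791]
eef_rot: [1.98, 2.438, 0.0]
ft_force: [-1.7, -1.1, 7.0]
opening: -0.0002
finger_force: 3.6
```

{"name": "step_arm", "arguments": {"plan": [{"grip": 0, "x": -0.07, "y": 0, "z": -0.005, "wx": 0, "wy": 0, "wz": 0}, {"grip": 0, "x": -0.1, "y": 0, "z": 0, "wx": 0, "wy": 0, "wz": 0}, {"grip": 0, "x": -0.1, "y": 0, "z": 0, "wx": 0, "wy": 0, "wz": 0}, {"grip": 0, "x": -0.1, "y": 0, "z": 0, "wx": 0, "wy": 0, "wz": 0}, {"grip": 0, "x": -0.05, "y": 0, "z": 0, "wx": 0, "wy": 0, "wz": 0}]}}

```text
time_s: 5.15
eef_pos: [0.4739, 0.0062, 0.0791]
eef_rot: [1.981, 2.438, 0.002]
ft_force: [-0.9, 4.7, 4.8]
opening: -0.0001
finger_force: 2.6
```

{"name": "step_arm", "arguments": {"plan": [{"grip": 0, "x": 0, "y": 0, "z": 0, "wx": 0, "wy": 0, "wz": 0}, {"grip": 0, "x": -0.025, "y": 0, "z": 0, "wx": 0, "wy": 0, "wz": 0}, {"grip": 0, "x": -0.025, "y": 0, "z": 0, "wx": 0, "wy": 0, "wz": 0}, {"grip": 0, "x": -0.025, "y": 0, "z": 0, "wx": 0, "wy": 0, "wz": 0}, {"grip": 0, "x": 0, "y": 0, "z": 0, "wx": 0, "wy": 0, "wz": 0}]}}

```text
time_s: 5.65
eef_pos: [0.475, 0.0008, 0.0791]
eef_rot: [1.981, 2.438, 0.002]
ft_force: [-0.1, 3.0, 5.3]
opening: -0.0002
finger_force: 2.8
```

{"name": "step_arm", "arguments": {"plan": [{"grip": 0, "x": -0.05, "y": 0, "z": 0, "wx": 0, "wy": 0, "wz": 0}, {"grip": 0, "x": -0.05, "y": 0, "z": 0, "wx": 0, "wy": 0, "wz": 0}, {"grip": 0, "x": -0.05, "y": 0, "z": 0, "wx": 0, "wy": 0, "wz": 0}, {"grip": 0, "x": -0.05, "y": 0, "z": 0, "wx": 0, "wy": 0, "wz": 0}, {"grip": 0, "x": -0.05, "y": 0, "z": 0.006, "wx": 0, "wy": 0, "wz": 0}]}}

```text
time_s: 6.15
eef_pos: [0.4791, -0.0173, 0.079]
eef_rot: [-1.979, -2.439, -0.004]
ft_force: [-5.2, 12.2, 17.3]
opening: 0.0002
finger_force: 8.4
```

{"name": "step_arm", "arguments": {"plan": [{"grip": 0, "x": -0.04, "y": 0, "z": 0.006, "wx": 0, "wy": 0, "wz": 0}, {"grip": 0, "x": -0.04, "y": 0, "z": 0, "wx": 0, "wy": 0, "wz": 0}, {"grip": 0, "x": -0.04, "y": 0, "z": 0, "wx": 0, "wy": 0, "wz": 0}, {"grip": 0, "x": -0.04, "y": 0, "z": 0, "wx": 0, "wy": 0, "wz": 0}, {"grip": 0, "x": 0, "y": 0, "z": 0, "wx": 0, "wy": 0, "wz": 0}]}}

```text
time_s: 6.65
eef_pos: [0.4821, -0.0304, 0.0786]
eef_rot: [1.979, 2.439, 0.004]
ft_force: [-0.7, 5.9, 10.4]
opening: 0.0003
finger_force: 5.2
```

{"name": "step_arm", "arguments": {"plan": [{"grip": 0, "x": -0.04, "y": 0, "z": 0, "wx": 0, "wy": 0, "wz": 0}, {"grip": 0, "x": -0.04, "y": 0, "z": 0, "wx": 0, "wy": 0, "wz": 0}, {"grip": 0, "x": -0.04, "y": 0, "z": 0, "wx": 0, "wy": 0, "wz": 0}, {"grip": 0, "x": 0, "y": 0, "z": 0, "wx": 0, "wy": 0, "wz": 0}, {"grip": 0, "x": 0, "y": 0, "z": 0, "wx": 0, "wy": 0, "wz": 0}]}}

```text
time_s: 7.15
eef_pos: [0.4841, -0.0397, 0.0786]
eef_rot: [1.979, 2.439, 0.004]
ft_force: [-1.0, 6.4, 10.5]
opening: 0.0
finger_force: 5.2
```

{"name": "step_arm", "arguments": {"plan": [{"grip": 0, "x": -0.04, "y": 0, "z": 0, "wx": 0, "wy": 0, "wz": 0}, {"grip": 0, "x": -0.04, "y": 0, "z": 0, "wx": 0, "wy": 0, "wz": 0}, {"grip": 0, "x": -0.04, "y": 0, "z": 0, "wx": 0, "wy": 0, "wz": 0}, {"grip": 0, "x": 0, "y": 0, "z": 0, "wx": 0, "wy": 0, "wz": 0}, {"grip": 0, "x": 0, "y": 0, "z": 0, "wx": 0, "wy": 0, "wz": 0}]}}

```text
time_s: 7.65
eef_pos: [0.486, -0.0491, 0.0786]
eef_rot: [1.979, 2.439, 0.004]
ft_force: [-0.4, 6.1, 9.2]
opening: -0.0001
finger_force: 5.2
```

{"name": "step_arm", "arguments": {"plan": [{"grip": 0, "x": -0.04, "y": 0, "z": 0, "wx": 0, "wy": 0, "wz": 0}, {"grip": 0, "x": -0.04, "y": 0, "z": 0, "wx": 0, "wy": 0, "wz": 0}, {"grip": 0, "x": -0.04, "y": 0, "z": 0, "wx": 0, "wy": 0, "wz": 0}, {"grip": 0, "x": 0, "y": 0, "z": 0, "wx": 0, "wy": 0, "wz": 0}, {"grip": 0, "x": 0, "y": 0, "z": 0, "wx": 0, "wy": 0, "wz": 0}]}}

```text
time_s: 8.15
eef_pos: [0.4879, -0.0586, 0.0786]
eef_rot: [1.979, 2.439, 0.004]
ft_force: [-1.0, 6.2, 10.2]
opening: 0.0002
finger_force: 5.1
```

{"name": "step_arm", "arguments": {"plan": [{"grip": 0, "x": -0.04, "y": 0, "z": 0, "wx": 0, "wy": 0, "wz": 0}, {"grip": 0, "x": -0.04, "y": 0, "z": 0, "wx": 0, "wy": 0, "wz": 0}, {"grip": 0, "x": -0.04, "y": 0, "z": 0, "wx": 0, "wy": 0, "wz": 0}, {"grip": 0, "x": 0, "y": 0, "z": 0, "wx": 0, "wy": 0, "wz": 0}, {"grip": 0, "x": 0, "y": 0, "z": 0, "wx": 0, "wy": 0, "wz": 0}]}}

```text
time_s: 8.65
eef_pos: [0.4898, -0.0686, 0.0784]
eef_rot: [1.98, 2.439, 0.002]
ft_force: [-0.8, 4.0, 8.1]
opening: 0.0001
finger_force: 3.9
```

{"name": "step_arm", "arguments": {"plan": [{"grip": 0, "x": -0.04, "y": 0, "z": 0, "wx": 0, "wy": 0, "wz": 0}, {"grip": 0, "x": -0.04, "y": 0, "z": 0, "wx": 0, "wy": 0, "wz": 0}, {"grip": 0, "x": -0.04, "y": 0, "z": 0, "wx": 0, "wy": 0, "wz": 0}, {"grip": 0, "x": 0, "y": 0, "z": 0, "wx": 0, "wy": 0, "wz": 0}, {"grip": 0, "x": 0, "y": 0, "z": 0, "wx": 0, "wy": 0, "wz": 0}]}}

```text
time_s: 9.15
eef_pos: [0.491, -0.0788, 0.0777]
eef_rot: [-1.981, -2.438, 0.001]
ft_force: [0.5, 0.3, -0.3]
opening: -0.0001
finger_force: 0.0
```

{"name": "step_arm", "arguments": {"plan": [{"grip": 0, "x": -0.04, "y": 0, "z": 0, "wx": 0, "wy": 0, "wz": 0}, {"grip": 0, "x": 0, "y": 0, "z": 0.02, "wx": 0, "wy": 0, "wz": 0}, {"grip": 0, "x": 0, "y": 0, "z": 0.015, "wx": 0, "wy": 0, "wz": 0}, {"grip": 0, "x": 0, "y": 0, "z": 0, "wx": 0, "wy": 0, "wz": 0}, {"grip": 0, "x": 0, "y": 0, "z": 0, "wx": 0, "wy": 0, "wz": 0}]}}

```text
time_s: 9.65
eef_pos: [0.4918, -0.0813, 0.0751]
eef_rot: [-1.98, -2.439, 0.0]
ft_force: [-0.0, 0.1, -0.1]
opening: -0.0
finger_force: 0.0
```

{"name": "step_arm", "arguments": {"plan": [{"grip": 0, "x": 0, "y": 0, "z": 0.025, "wx": 0, "wy": 0, "wz": 0}, {"grip": 0, "x": 0, "y": 0, "z": 0.025, "wx": 0, "wy": 0, "wz": 0}, {"grip": 0, "x": 0, "y": 0, "z": 0.02, "wx": 0, "wy": 0, "wz": 0}, {"grip": 0, "x": 0, "y": 0, "z": 0, "wx": 0, "wy": 0, "wz": 0}, {"grip": 0, "x": 0, "y": 0, "z": 0, "wx": 0, "wy": 0, "wz": 0}]}}

```text
time_s: 10.15
eef_pos: [0.4919, -0.0814, 0.0694]
eef_rot: [-1.98, -2.439, -0.0]
ft_force: [0.6, -0.0, 0.0]
opening: -0.0003
finger_force: 0.2
```

{"name": "step_arm", "arguments": {"plan": [{"grip": 0, "x": 0, "y": 0, "z": 0.025, "wx": 0, "wy": 0, "wz": 0}, {"grip": 0, "x": 0, "y": 0, "z": 0.025, "wx": 0, "wy": 0, "wz": 0}, {"grip": 0, "x": 0, "y": 0, "z": 0.02, "wx": 0, "wy": 0, "wz": 0}, {"grip": 0, "x": 0, "y": 0, "z": 0, "wx": 0, "wy": 0, "wz": 0}, {"grip": 0, "x": 0, "y": 0, "z": 0, "wx": 0, "wy": 0, "wz": 0}]}}

```text
time_s: 10.65
eef_pos: [0.492, -0.0814, 0.0654]
eef_rot: [1.979, 2.438, -0.001]
ft_force: [-6.3, 0.8, 23.5]
opening: 0.0001
finger_force: 12.1
```

The fingertip is at the end of the key's travel, so I'll lift off.

{"name": "step_arm", "arguments": {"plan": [{"grip": 0, "x": 0, "y": 0, "z": -0.05, "wx": 0, "wy": 0, "wz": 0}, {"grip": 0, "x": 0, "y": 0, "z": -0.1, "wx": 0, "wy": 0, "wz": 0}, {"grip": 0, "x": 0, "y": 0, "z": -0.3, "wx": 0, "wy": 0, "wz": 0}, {"grip": 0, "x": 0, "y": 0, "z": -0.4, "wx": 0, "wy": 0, "wz": 0}, {"grip": 0, "x": 0, "y": -0.2, "z": -0.4, "wx": 0, "wy": 0, "wz": 0}]}}

```text
time_s: 11.15
eef_pos: [0.4773, -0.0841, 0.165]
eef_rot: [-1.979, -2.439, -0.003]
ft_force: [-0.2, -0.4, -0.4]
opening: -0.0001
finger_force: 0.0
```

{"name": "step_arm", "arguments": {"plan": [{"grip": 0, "x": 0, "y": -0.1, "z": -0.4, "wx": 0, "wy": 0, "wz": 0}, {"grip": 0, "x": 0, "y": 0, "z": -0.2, "wx": 0, "wy": 0, "wz": 0}, {"grip": 0, "x": 0, "y": 0, "z": 0, "wx": 0, "wy": 0, "wz": 0}, {"grip": 0, "x": 0, "y": 0, "z": 0, "wx": 0, "wy": 0, "wz": 0}, {"grip": 0, "x": 0, "y": 0, "z": 0, "wx": 0, "wy": 0, "wz": 0}]}}

```text
time_s: 11.65
eef_pos: [0.4678, -0.0864, 0.2109]
eef_rot: [-1.979, -2.437, 0.001]
ft_force: [-0.2, 0.3, 0.1]
opening: -0.0001
finger_force: 0.0
```

```bash
python3 - <<'E'
from h import *
c=imaging.camera("scene")
cv2.imwrite("pics/s1.png",c["pixels"][:,:,::-1])
E
```

```text
(no output)
```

View pics/s1.png

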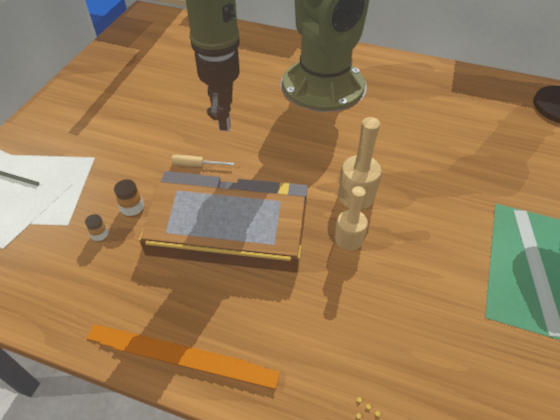

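The lid stands ajar: its front edge now covers part of the rail, and the notch shows at about (228,185). The jar, mallet and awl are where they were and the hand is clear, so I'll hand in.

```bash
python3 -c "
from plant import hand_in; print(hand_in())"
```

```text
the job is handed in; nothing more can be done
None
```

The key was pressed to the end of its travel and the lid stands ajar; the hand is clear, the jar, mallet and awl look undisturbed, and the job is handed in with no verdict returned.

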